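# Show where the spare bolt belongs

## Task

Show a helper which bolt goes where, by pointing only. From above, bring the fingertips to about 2 cm over the top of the bolt that stands by itself on the table and hold still there for two seconds; then point in the same way at the one empty pocket of the bolt rack for two seconds, and finish still pointing there. Touch and move nothing, and do not bring the fingertips down over any bolt in the rack.

Things in the scene. Friction and masses are not known exactly. Their poses are not given: they have to be found in the camera images.
- spare_bolt_tip (a point): top of the spare bolt: centre of the 12 mm round shank end of a steel hex bolt that stands on its head by itself on the table, in front of the rack (robot side). The bolt is 54 mm tall, head 21 mm across; this point is 54 mm above the table; z up
- empty_pocket (a point): centre of the mouth of the rack's one empty pocket, 40 mm above the table: a round hole 26 mm wide and 12 mm deep in the top of a wooden block 62x62x28 mm; z up, x and y along the block's sides (x across the rack, y along the row of blocks). Any of the four blocks of the row may be the empty one
- rack: fixed wooden bolt rack: plywood board 84x290x12 mm with four wooden blocks in a row along its y axis, 64 mm apart centre to centre, tops 40 mm above the table; a bolt stands on its head in three of them. Origin: centre of the board's underside, z up
- wax_pot: round lidded pot, 61 mm wide, 60 mm tall, loose in front of the rack; origin at the centre of its underside; bystander
- sanding_block: brown cork sanding block 40x70x26 mm (x, y, z), loose in front of the rack; origin at the centre of its underside; bystander
- pliers: pliers 68x170x14 mm lying left of the rack; origin at the centre of the underside; bystander
- tape_measure: tape measure 43x85x65 mm standing left of and behind the rack; origin at the centre of the underside; bystander
- bolt_a: hex bolt standing head down in a filled pocket of the rack, 54 mm tall; origin at the centre of its underside, 28 mm above the table, z up along the shank
- bolt_b: hex bolt standing head down in a filled pocket of the rack, 54 mm tall; origin at the centre of its underside, 28 mm above the table, z up along the shank
- bolt_c: hex bolt standing head down in a filled pocket of the rack, 54 mm tall; origin at the centre of its underside, 28 mm above the table, z up along the shank
- bolt_a_tip (a point): centre of the shank end (top) of bolt_a, 82 mm above the table
- bolt_b_tip (a point): centre of the shank end (top) of bolt_b, 82 mm above the table
- bolt_c_tip (a point): centre of the shank end (top) of bolt_c, 82 mm above the table
- spare_bolt: the spare bolt standing by itself on the table; origin at the centre of its underside, z up along the shank

How it is judged:
By the outcome, as a careful person would: the job done as asked, in the order asked, and still so for the second after the job is handed in, while the arm keeps its last pose, push and grip.
It also fails if it takes over 42 s, if anything falls off the work surface, if the arm or the gripper's body presses on something with over 40 N, if the wrist force passes 120 N, or if a joint passes its speed limit or range.

## Robot

A 6-joint arm with a two-finger parallel gripper is mounted at the origin on the work surface; the furniture and walls round the work are solid. World frame = base frame: x ahead of the robot, y to its left, z up, the work surface at z = 0. Lengths are in mm, angles in rad, forces in N, time in s.
With the tool pointing down it reaches from about 250 to 800 mm from the base axis. Payload 8.5 kg.
Tool frame: the origin (TCP) lies midway between the tips of the shut fingers; the grasp point (between the pads) lies 19 mm behind it; z points along the fingers, y is the line along which they close (so a half turn about z gives the same grasp; the last joint's range is limited). The gripper opens to 85 mm and grips with 20 to 120 N. Pads are 22 mm wide; open, the fingers measure 114 mm over their backs; the gripper's body (76 mm by 85 mm) begins 54 mm behind the grasp point. The pads swing forward as they close: fully open they stand 13 mm farther back than shut.
Start: joints at [-1.341, 0.238, -0.013, 1.319, 0, 1.571], TCP at [119.574, -511.156, 231.276] pointing down, gripper open.
Joint ranges: [-2.66, 2.66], [-1.03, 1.9], [-1.14, 1.46], [-1.82, 2.27], [-1.45, 1.34], [-3.14, 3.14]. Speed limits (rad/s): [2.22, 2.22, 2.79, 3.14, 3.14, 3.14].

## Interface

Orientations are given as a unit quaternion [x, y, z, w].
In Python, from workcell import status, vision, workorder, models gives the robot as it stands.
- The arm moves only by the shell command python3 -m jog 'ROWS' [FORCE]. ROWS is a JSON object of lists of equal length, an entry for each row: "turn": the turn, a rotation vector about the tool's x, y, z in rad, a list of three; "xyz": the shift along the tool's x, y, z in mm, a list of three; "claw": the gripper command: -1 is fully open, 1 is shut, values between are in proportion. In form: {"turn": [[ax, ay, az], ...], "xyz": [[dx, dy, dz], ...], "claw": [claw, ...]}. A call has 1 to 20 rows; each row shifts and turns the commanded pose from where the row before left it, along the tool's axes as they then stand; what a row does not reach is not made up. A row lasts 1/12 s, in which the tool goes at most 41.7 mm and 7.16 degrees, less where a joint would pass 70% of its speed; a pose out of reach is approached as far as the arm can. A call with a gripper value outside its range is refused whole. The fingers move at their own pace and stop on an object; FORCE is the grip in N (left out, the last holds). Time passes only in rows, so rows that do not move let the fingers close. It gives the time, the measured TCP pose, the force, the opening and the grip force at its end, in the units of the state.
- status.state(): the state, without advancing time (a new reading comes with each control period).
- vision.capture(name): name is "side" or "top"; returns a dict with "image" (480x640x3 uint8, red, green, blue), "z_map" (480x640 float32, mm along the optical axis (not along the pixel's ray), 0 where there is no reading), "camera_matrix" (3x3 intrinsics, pixels), "dist" ([k1, k2, p1, p2, k3] as OpenCV has them; the pictures are not rectified), "world_from_camera" (4x4, takes a point from camera to world coordinates). Camera axes: x right, y down, z forward; pixel columns grow to the right and rows downward; lengths in mm; the calibration is good to about 2 mm. A picture is of the moment at which its call begins.
- workorder.hand_in(): hands the job in; it is judged then, once.
Trained networks look in the newest picture that a camera, given by its name, has taken for a name from the list of things; names that differ only in an ending like _2 or _b are one class to them, and where a whole thing is asked for, a point or a joint stands for the part that bears it (a point fixed in the world has none). Each returns a list of dicts, best first, with "p" (0 to 1); they miss things now and then, are a little off and sometimes report something else, mostly with a low value. They report only what shows in the picture. A call takes as long as a camera call.
- models.find_in(camera, name): "box" ([centre column, centre row, width, height] in pixels, round what is visible of it).
- models.cut_out(camera, name): "pixels" (480x640 bool, what is visible of it) and "box" ([centre column, centre row, width, height] in pixels, round what is visible of it).
The state is a dict: "clock": time; "joint_pos": joint angles; "dq": joint speeds; "effort": joint torques, N m; "tool_pos": TCP position; "eef_rot": TCP orientation; "wrist_force": force on the tool from outside, world axes, zero at the start; "ft_torque": the same for the moment, N m; "gripper_width": finger opening in mm; "finger_force": force on a finger pad.
Only numpy, scipy, OpenCV 4.12 (cv2) and the standard library are available. Lean on these libraries where they do the work, as an engineer would, in place of code of your own. Each camera call takes 0.05 s, during which the arm holds its last target. There are 200 camera calls.

## Working session

There is one attempt and no reset: what is moved stays moved. The work goes in short steps, Python scripts to look and compute and a shell command to move; the robot and the scene stay as the last step left them, time stands still between calls to the robot, and variables do not carry over. Pictures are saved under pics/ and viewed, at most 10 in all, crops included, and the job is handed in when it is done.

```bash
mkdir -p pics; cat > h.py <<'E'
import numpy as np, cv2
from workcell import status, vision, workorder, models
def cap(n):
    return vision.capture(n)
def pts(c,m):
    v,u=np.nonzero(m&(c["z_map"]>0)); z=c["z_map"][v,u]
    n=cv2.undistortPoints(np.stack([u,v],1).astype(float)[:,None],np.array(c["camera_matrix"]),np.array(c["dist"]))[:,0]
    P=np.c_[n*z[:,None],z,np.ones(len(z))]@np.array(c["world_from_camera"]).T
    return P[:,:3],u,v
E
python3 - <<'E'
from h import *
for n in("top","side"):
    c=cap(n); cv2.imwrite(f"pics/{n}0.png",c["image"][...,::-1]); np.savez(f"{n}0.npz",**{k:np.array(v) for k,v in c.items()})
    print(n,np.array(c["world_from_camera"]).round(2).tolist(),c["camera_matrix"])
    for t in("spare_bolt","empty_pocket","rack","bolt_a","wax_pot"):
        print(t,[(round(d["p"],2),np.round(d["box"]).tolist()) for d in models.find_in(n,t)])
s=status.state();print(s["clock"],s["tool_pos"],s["eef_rot"],s["gripper_width"])
E
```

```text
top [[0.02, -0.99, 0.15, 357.34], [-1.0, -0.01, 0.01, 83.28], [-0.01, -0.15, -0.99, 1508.56], [0.0, 0.0, 0.0, 1.0]] [[588.53842871   0.         322.48236201]
 [  0.         588.53842871 242.93267161]
 [  0.           0.           1.        ]]
spare_bolt [(0.37, [365.0, 294.0, 4.0, 8.0])]
empty_pocket [(0.91, [326.0, 230.0, 24.0, 30.0])]
rack [(0.8, [362.0, 236.0, 114.0, 49.0])]
bolt_a [(0.61, [350.0, 233.0, 7.0, 8.0]), (0.53, [401.0, 238.0, 10.0, 10.0]), (0.39, [377.0, 236.0, 4.0, 12.0])]
wax_pot [(0.91, [436.0, 306.0, 27.0, 29.0]), (0.16, [400.0, 236.0, 4.0, 8.0])]
side [[0.93, -0.24, 0.29, 260.34], [-0.38, -0.55, 0.74, -650.19], [-0.02, -0.8, -0.6, 662.58], [0.0, 0.0, 0.0, 1.0]] [[489.5204991    0.         313.77488949]
 [  0.         489.5204991  231.36743545]
 [  0.           0.           1.        ]]
spare_bolt [(0.44, [285.0, 290.0, 7.0, 25.0])]
empty_pocket [(0.92, [344.0, 242.0, 34.0, 35.0]), (0.43, [377.0, 290.0, 10.0, 27.0])]
rack [(0.86, [362.0, 279.0, 91.0, 115.0])]
bolt_a [(0.65, [364.0, 267.0, 7.0, 23.0]), (0.61, [353.0, 246.0, 8.0, 24.0])]
wax_pot [(0.59, [305.0, 367.0, 41.0, 50.0])]
0.6 [ 119.58580808 -511.15454464  231.26545029] [ 9.93403166e-01  1.14674086e-01 -1.85162814e-06 -5.33436513e-05] 85.15794196494898
```

View pics/top0.png

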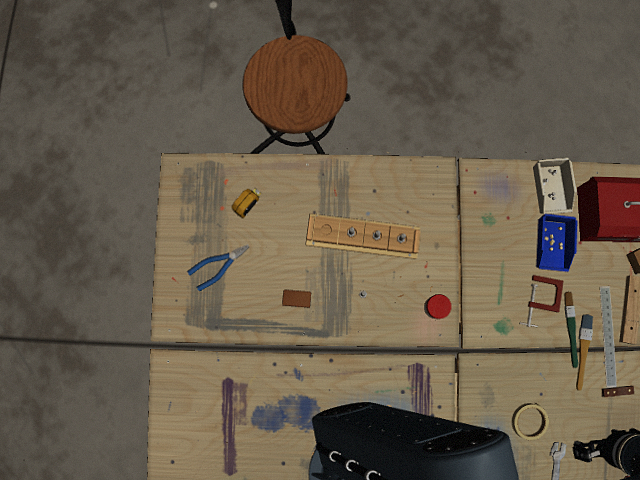

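View pics/side0.png

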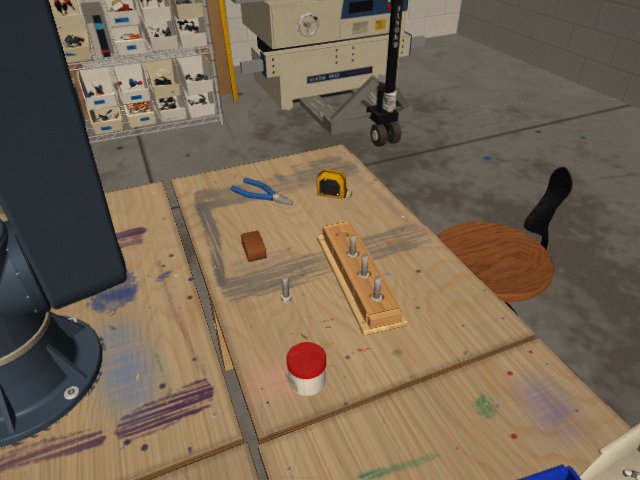

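The top view shows the spare bolt near (363,294) and the empty pocket in the leftmost block near (326,230). The other three blocks hold bolts at x≈351, 377 and 402. In the side view the spare bolt's tip is near (286,279). Next I'll zoom in on both and intersect the rays.

```bash
cat >> h.py <<'E'
def ray(c,u,v,h):
    n=cv2.undistortPoints(np.array([[[u,v]]],float),c["camera_matrix"],c["dist"])[0,0]
    T=c["world_from_camera"]; d=T[:3,:3]@np.array([*n,1]); return (T[:3,3]+d*(h-T[2,3])/d[2]).round(1)
E
python3 - <<'E'
from h import *
t=dict(np.load("top0.npz")); s=dict(np.load("side0.npz"))
a=cv2.resize(t["image"][205:305,300:425],None,fx=6,fy=6,interpolation=cv2.INTER_CUBIC)
cv2.imwrite("pics/tz.png",a[...,::-1])
a=cv2.resize(s["image"][215:335,270:410],None,fx=5,fy=5,interpolation=cv2.INTER_CUBIC)
cv2.imwrite("pics/sz.png",a[...,::-1])
for n,c in(("top",t),("side",s)):
    for k in("spare_bolt","empty_pocket","rack"):
        r=models.cut_out(n,k)
        if r:
            P,u,v=pts(c,r[0]["pixels"]); print(n,k,r[0]["p"],len(P),P.mean(0).round(1),P.min(0).round(),P.max(0).round())
            if k=="rack":
                Q=P[(P[:,2]>35)&(P[:,2]<46)];print(cv2.minAreaRect(Q[:,:2].astype(np.float32)))
                Q=P[(P[:,2]>70)];print(Q.round().tolist()[:40])
E
```

```text
top rack 0.89 903 [588.7  -0.   18.7] [ 551. -155.   -5.] [664. 138.  45.]
((605.535888671875, -8.997817993164062), (286.5744323730469, 59.37070846557617), 83.79949951171875)
[]
side spare_bolt 0.61 192 [452.8 -10.6  26.5] [444. -19.  -1.] [466.  10.  56.]
side empty_pocket 0.9 568 [606.7  91.5  37. ] [579.  31.  10.] [647. 122.  82.]
side rack 0.75 1374 [577.4 -84.1  17.2] [ 547. -155.   -1.] [638. 138.  39.]
((602.792236328125, -8.110565185546875), (285.8146057128906, 56.837284088134766), 83.7606201171875)
[]
```

View pics/tz.png

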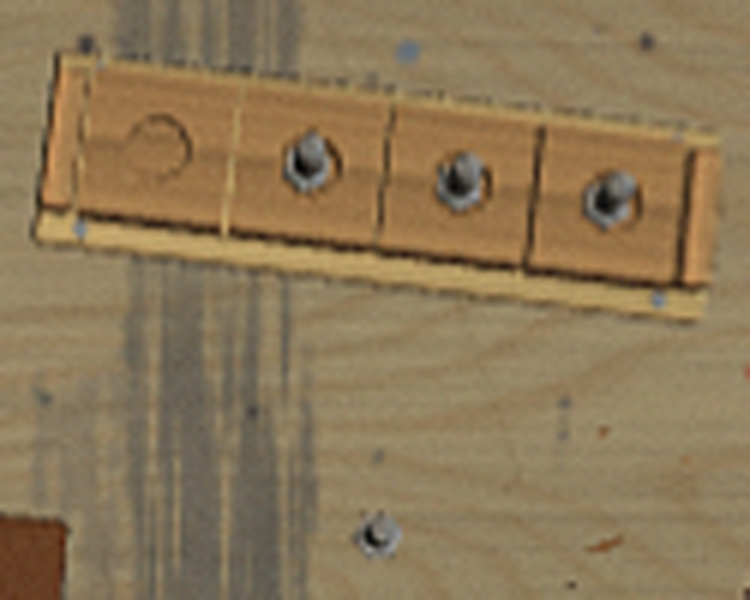

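View pics/sz.png

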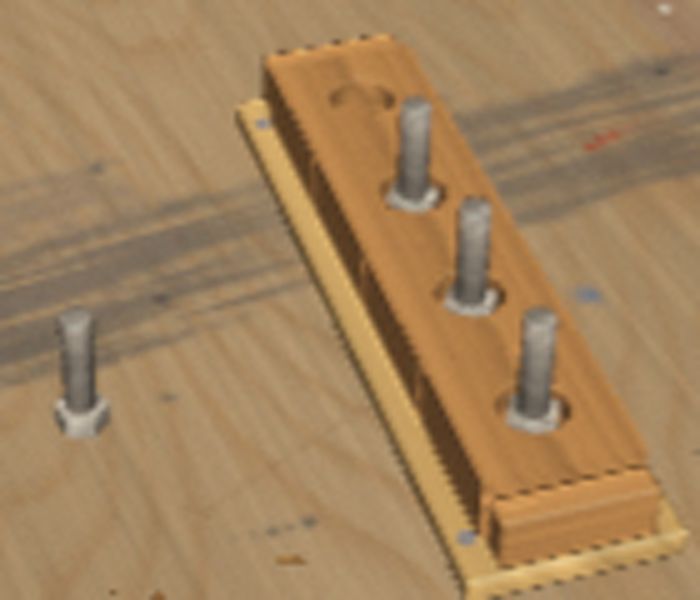

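The zooms put the empty pocket at about (326.5,229.9) in the top view and (342.2,234.6) in the side view. The spare tip is at about (362.7,293.0) top and (285.2,277.7) side.

```bash
python3 - <<'E'
from h import *
t=dict(np.load("top0.npz")); s=dict(np.load("side0.npz"))
print("spare",ray(t,362.7,293,54),ray(s,285.2,277.9,54))
print("pocket",ray(t,326.5,229.8,40),ray(s,342.2,234.8,40))
for p in((351.7,230.3),(377.2,233),(402.5,236)):print("bolt",ray(t,*p,82))
for p in((353,235.3),(365,255.3),(378,278)):print("bolts",ray(s,*p,82))
st=status.state()
from scipy.spatial.transform import Rotation as R
print(R.from_quat(st["eef_rot"]).as_matrix().round(3).tolist())
E
```

```text
spare [454.5  -7.1  54. ] [455.3  -6.2  54. ]
pocket [614.1  84.8  40. ] [614.5  87.3  40. ]
bolt [606.5  22.7  82. ]
bolt [600.7 -40.1  82. ]
bolt [ 594.2 -102.7   82. ]
bolts [609.2  27.7  82. ]
bolts [602.8 -36.   82. ]
bolts [ 595.4 -100.4   82. ]
[[0.974, 0.228, -0.0], [0.228, -0.974, 0.0], [0.0, -0.0, -1.0]]
```

```bash
python3 -m jog '{"turn":[[0,0,-0.11],[0,0,-0.11],[0,0,-0.11],[0,0,-0.11],[0,0,-0.11],[0,0,-0.11],[0,0,-0.11],[0,0,-0.11],[0,0,-0.11],[0,0,-0.11],[0,0,-0.12],[0,0,-0.12],[0,0,0],[0,0,0]],"xyz":[[0,0,0],[0,0,0],[0,0,0],[0,0,0],[0,0,0],[0,0,0],[0,0,0],[0,0,0],[0,0,0],[0,0,0],[0,0,0],[0,0,0],[0,0,0],[0,0,0]],"claw":[1,1,1,1,1,1,1,1,1,1,1,1,1,1]}'
python3 -c "
from h import *
from scipy.spatial.transform import Rotation as R
s=status.state();print(R.from_quat(s['eef_rot']).as_matrix().round(3).tolist(),s['joint_pos'])"
```

```text
clock: 2.07
tool_pos: [119.6, -511.1, 231.3]
eef_rot: [0.709, 0.705, 0.0, -0.0]
wrist_force: [-0.4, -0.2, -0.8]
gripper_width: 0.1
finger_force: 0.0
[[0.005, 1.0, -0.0], [1.0, -0.005, 0.0], [0.0, -0.0, -1.0]] [-1.34099226e+00  2.38198864e-01 -1.35330058e-02  1.31922017e+00
  1.14818565e-06  2.34591250e-01]
```

```bash
python3 -m jog '{"turn":[[0,0,0],[0,0,0],[0,0,0],[0,0,0],[0,0,0],[0,0,0],[0,0,0],[0,0,0],[0,0,0],[0,0,0],[0,0,0],[0,0,0],[0,0,0],[0,0,0],[0,0,0],[0,0,0],[0,0,0],[0,0,0],[0,0,0],[0,0,0]],"xyz":[[28,18.5,0],[28,18.5,0],[28,18.5,0],[28,18.5,0],[28,18.5,0],[28,18.5,0],[28,18.5,0],[28,18.5,0],[28,18.5,0],[28,18.5,0],[28,18.5,0],[28,18.5,0],[28,18.5,0],[28,18.5,0],[28,18.5,0],[28,18.5,0],[28,18.5,0],[28,18.5,0],[0,0,0],[0,0,0]],"claw":[1,1,1,1,1,1,1,1,1,1,1,1,1,1,1,1,1,1,1,1]}'
```

```text
clock: 3.73
tool_pos: [453.6, -6.1, 231.0]
eef_rot: [0.708, 0.707, -0.0, -0.0]
wrist_force: [-0.5, -0.9, -0.1]
gripper_width: -0.2
finger_force: 0.0
```

```bash
python3 -m jog '{"turn":[[0,0,0],[0,0,0],[0,0,0],[0,0,0],[0,0,0],[0,0,0],[0,0,0]],"xyz":[[-0.5,1.5,20],[0,0,25],[0,0,30],[0,0,30],[0,0,20],[0,0,0],[0,0,0]],"claw":[1,1,1,1,1,1,1]}'
python3 - <<'E'
from h import *
s=cap("side"); 
a=cv2.resize(s["image"][200:320,230:350],None,fx=5,fy=5,interpolation=cv2.INTER_CUBIC)
cv2.imwrite("pics/s1.png",a[...,::-1])
E
```

```text
clock: 4.32
tool_pos: [453.5, -8.7, 106.2]
eef_rot: [0.708, 0.706, -0.001, -0.001]
wrist_force: [-0.7, 0.2, 1.1]
gripper_width: -0.0
finger_force: 0.0
```

View pics/s1.png

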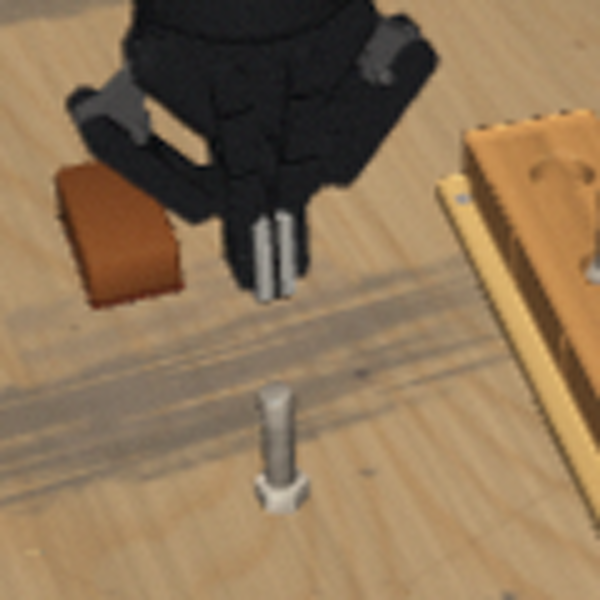

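The side view shows the shut fingertips directly above the spare bolt, with fingers at about (273,290) and the tip at about (277,390) in the crop. I'll make a small correction, descend to 74 mm and hold.

```bash
python3 -m jog '{"turn":[[0,0,0],[0,0,0],[0,0,0],[0,0,0],[0,0,0],[0,0,0]],"xyz":[[2,1.5,8],[0,0,8],[0,0,8],[0,0,8],[0,0,0],[0,0,0]],"claw":[1,1,1,1,1,1]}'
```

```text
clock: 4.87
tool_pos: [455.6, -5.9, 73.8]
eef_rot: [0.707, 0.707, -0.0, -0.001]
wrist_force: [-1.0, -0.3, 0.1]
gripper_width: -0.1
finger_force: 0.0
```

```bash
python3 -m jog '{"turn":[[0,0,0],[0,0,0],[0,0,0],[0,0,0],[0,0,0],[0,0,0],[0,0,0],[0,0,0],[0,0,0],[0,0,0],[0,0,0],[0,0,0],[0,0,0],[0,0,0],[0,0,0],[0,0,0],[0,0,0],[0,0,0],[0,0,0],[0,0,0]],"xyz":[[0,0,0],[0,0,0],[0,0,0],[0,0,0],[0,0,0],[0,0,0],[0,0,0],[0,0,0],[0,0,0],[0,0,0],[0,0,0],[0,0,0],[0,0,0],[0,0,0],[0,0,0],[0,0,0],[0,0,0],[0,0,0],[0,0,0],[0,0,0]],"claw":[1,1,1,1,1,1,1,1,1,1,1,1,1,1,1,1,1,1,1,1]}' && python3 -m jog '{"turn":[[0,0,0],[0,0,0],[0,0,0],[0,0,0],[0,0,0],[0,0,0],[0,0,0],[0,0,0],[0,0,0],[0,0,0],[0,0,0],[0,0,0]],"xyz":[[0,0,0],[0,0,0],[0,0,0],[0,0,0],[0,0,0],[0,0,0],[0,0,0],[0,0,0],[0,0,0],[0,0,0],[0,0,0],[0,0,0]],"claw":[1,1,1,1,1,1,1,1,1,1,1,1]}'
```

```text
clock: 6.53
tool_pos: [456.1, -6.0, 74.3]
eef_rot: [0.707, 0.707, 0.0, -0.0]
wrist_force: [-0.1, 0.9, -0.0]
gripper_width: -0.1
finger_force: 0.0
clock: 7.53
tool_pos: [456.1, -6.0, 74.3]
eef_rot: [0.707, 0.707, 0.0, -0.0]
wrist_force: [0.4, -0.4, -0.4]
gripper_width: 0.0
finger_force: 0.0
```

```bash
python3 -m jog '{"turn":[[0,0,0],[0,0,0],[0,0,0],[0,0,0],[0,0,0],[0,0,0],[0,0,0],[0,0,0],[0,0,0],[0,0,0],[0,0,0],[0,0,0],[0,0,0],[0,0,0],[0,0,0],[0,0,0],[0,0,0],[0,0,0],[0,0,0],[0,0,0]],"xyz":[[0,0,-15],[0,0,-30],[0,0,-30],[0,0,-30],[0,0,-15],[9.5,16,0],[11.5,20,0],[11.5,20,0],[11.5,20,0],[11.5,20,0],[11.5,20,0],[11.5,20,0],[9,14,0],[5,8,0],[0,0,0],[0,0,20],[0,0,25],[0,0,25],[0,0,0],[0,0,0]],"claw":[1,1,1,1,1,1,1,1,1,1,1,1,1,1,1,1,1,1,1,1]}'
python3 - <<'E'
from h import *
s=cap("side"); 
a=cv2.resize(s["image"][180:300,280:400],None,fx=5,fy=5,interpolation=cv2.INTER_CUBIC)
cv2.imwrite("pics/s2.png",a[...,::-1])
E
```

```text
clock: 9.2
tool_pos: [612.6, 85.7, 123.9]
eef_rot: [0.708, 0.707, -0.001, -0.001]
wrist_force: [-0.5, 0.2, -0.2]
gripper_width: -0.3
finger_force: 0.0
```

View pics/s2.png

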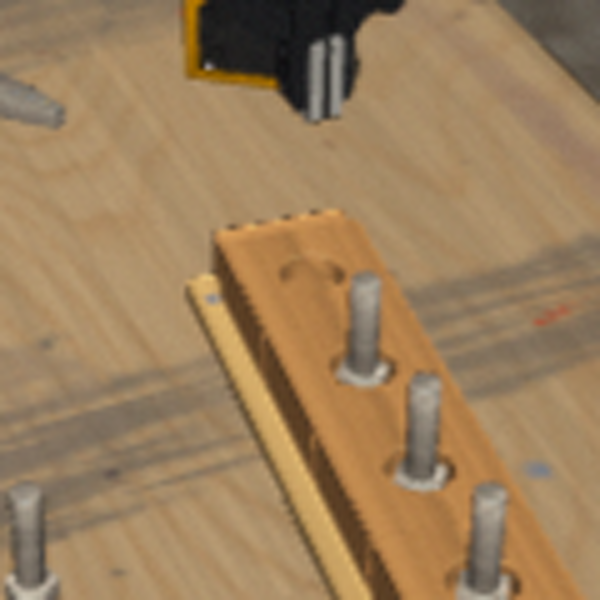

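The side view shows the fingertips at (322,118) in the crop, above the empty pocket at (312,270). The nearest bolt, at (366,275), is clear, and the spare bolt is still standing. Descending to 60 mm and holding.

```bash
python3 -m jog '{"turn":[[0,0,0],[0,0,0],[0,0,0],[0,0,0],[0,0,0],[0,0,0],[0,0,0]],"xyz":[[1,1.5,14],[0,0,15],[0,0,15],[0,0,12],[0,0,8],[0,0,0],[0,0,0]],"claw":[1,1,1,1,1,1,1]}'
```

```text
clock: 9.83
tool_pos: [616.2, 87.3, 61.5]
eef_rot: [0.708, 0.707, 0.0, 0.0]
wrist_force: [0.6, -0.1, 0.5]
gripper_width: 0.2
finger_force: 0.0
```

```bash
python3 -m jog '{"turn":[[0,0,0],[0,0,0],[0,0,0],[0,0,0],[0,0,0],[0,0,0],[0,0,0],[0,0,0],[0,0,0],[0,0,0],[0,0,0],[0,0,0],[0,0,0],[0,0,0],[0,0,0],[0,0,0],[0,0,0],[0,0,0],[0,0,0],[0,0,0]],"xyz":[[0,-1.5,1.5],[0,0,0],[0,0,0],[0,0,0],[0,0,0],[0,0,0],[0,0,0],[0,0,0],[0,0,0],[0,0,0],[0,0,0],[0,0,0],[0,0,0],[0,0,0],[0,0,0],[0,0,0],[0,0,0],[0,0,0],[0,0,0],[0,0,0]],"claw":[1,1,1,1,1,1,1,1,1,1,1,1,1,1,1,1,1,1,1,1]}' && python3 -m jog '{"turn":[[0,0,0],[0,0,0],[0,0,0],[0,0,0],[0,0,0],[0,0,0],[0,0,0],[0,0,0],[0,0,0],[0,0,0],[0,0,0],[0,0,0]],"xyz":[[0,0,0],[0,0,0],[0,0,0],[0,0,0],[0,0,0],[0,0,0],[0,0,0],[0,0,0],[0,0,0],[0,0,0],[0,0,0],[0,0,0]],"claw":[1,1,1,1,1,1,1,1,1,1,1,1]}'
python3 -c "
from workcell import workorder
print(workorder.hand_in())"
```

```text
clock: 11.5
tool_pos: [614.1, 87.4, 58.8]
eef_rot: [0.707, 0.707, 0.0, -0.0]
wrist_force: [-1.0, 0.5, 0.1]
gripper_width: -0.0
finger_force: 0.0
clock: 12.5
tool_pos: [614.2, 87.4, 58.8]
eef_rot: [0.707, 0.707, 0.0, -0.0]
wrist_force: [-0.3, -0.4, 0.8]
gripper_width: 0.0
finger_force: 0.0
the job is handed in; nothing more can be done
None
```

The job is handed in at 12.5 s: the arm held about 2 cm over the spare bolt for 2.6 s, then about 2 cm over the empty pocket for about 2.5 s, and finished there, with no sign of contact in the force readings.

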